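# Weight down two glued repairs on a painted panel

## Task

Press the two freshly glued repairs on the painted panel. On the rectangular repair stack the cork pad, then the plywood board, then the steel block weight, each centred on the one below and lined up with the repair's long side; on the round repair stack the red rubber disc, then the brass weight, both centred. All must lie flat. Lower the weights gently and never drop them, never let a bare metal weight touch the paint, and leave the glue jar and the pigment cup where they stand.

Things in the scene. Friction and masses are not known exactly. Their poses are not given: they have to be found in the camera images.
- panel: painted wooden panel lying flat on the table, dark blue with red and cream borders and small flowers: 240 mm along its x, 270 mm along its y, 20 mm thick, flat on top; fixed, does not move. Origin: centre of its underside; z up.
- rect_repair: rectangular cream-coloured filled repair on top of the panel, 60 mm along its x by 40 mm along its y, about 1 mm thick and of no consequence for contact (what is put on it rests at the height of the panel's top). Fixed to the panel. Origin: its centre, at the height of the panel's top (20 mm above the table); z up.
- round_repair: round cream-coloured filled repair on top of the panel, 40 mm in diameter, about 1 mm thick and of no consequence for contact (what is put on it rests at the height of the panel's top). Fixed to the panel. Origin: its centre, at the height of the panel's top (20 mm above the table); z up.
- cork_pad: dark brown cork pad, loose, a flat slab 76 mm along its x, 56 mm along its y, 20 mm thick, about 30 g, rigid. Lies flat on the table. Origin: centre of its underside; z up.
- plywood_board: small pale plywood board with dark ply lines round its edges, loose, 76 mm along its x, 56 mm along its y, 18 mm thick, about 55 g. Lies flat on the table. Origin: centre of its underside; z up.
- steel_weight: grey steel block weight, loose, 60 mm along its x, 46 mm along its y, 34 mm high, with a small black knob (20 mm in diameter) on a thin neck in the middle of its top; 48 mm high with the knob; about 0.65 kg. Stands upright on the table. Origin: centre of its underside; z up.
- rubber_disc: red rubber disc, loose, 52 mm in diameter, 20 mm thick, about 45 g, rigid. Lies flat on the table. Origin: centre of its underside; z up.
- brass_weight: round brass weight, loose, a cylinder 40 mm in diameter up to 38 mm height, then a neck and a knob 22 mm in diameter on top; 56 mm high in all; about 0.42 kg. Stands upright on the table. Origin: centre of its underside; z up.
- glue_jar: amber glass glue jar with a white lid, 54 mm in diameter, 75 mm high, loose bystander: leave it alone. Origin: centre of its underside; z up.
- pigment_cup: blue ceramic cup without a handle, 66 mm across the rim, 55 mm high, loose bystander: leave it alone. Origin: centre of its underside; z up.
Things that resemble listed ones, but are neither listed nor needed, are in the scene too. Leave any purple look-alike of the steel_weight alone.

How it is judged:
At the end, for the whole second after the job is handed in: Cork, plywood, steel weight stacked upwards on the rectangular repair; rubber disc, brass weight on the round one. Each centred on the one below within 12 mm, resting on it (height within 4 mm), level within 0.1 rad, at rest; cork, plywood, steel aligned with the one below within 0.22 rad (horizontal distance between cork_pad and rect_repair below 0.012 m and z of cork_pad in the frame of rect_repair between -0.004 and 0.004 m and angle between each of cork_pad, plywood_board, steel_weight, rubber_disc, brass_weight's own z axis and vertical below 0.1 rad and linear speed of each of cork_pad, plywood_board, steel_weight, rubber_disc, brass_weight below 0.02 m/s and angle between the x axis of cork_pad and the x axis of rect_repair, either way round below 0.22 rad and horizontal distance between plywood_board and cork_pad below 0.012 m and z of plywood_board in the frame of cork_pad between 0.016 and 0.024 m and angle between the x axis of plywood_board and the x axis of cork_pad, either way round below 0.22 rad and horizontal distance between steel_weight and plywood_board below 0.012 m and z of steel_weight in the frame of plywood_board between 0.014 and 0.022 m and angle between the x axis of steel_weight and the x axis of plywood_board, either way round below 0.22 rad and horizontal distance between rubber_disc and round_repair below 0.012 m and z of rubber_disc in the frame of round_repair between -0.004 and 0.004 m and horizontal distance between brass_weight and rubber_disc below 0.012 m and z of brass_weight in the frame of rubber_disc between 0.016 and 0.024 m); the robot touches nothing.
It fails at once if a bare metal weight touches the painted panel (contact force between any of steel_weight, brass_weight and panel above 1 N).
It fails at once if a weight is dropped (free of the fingers and faster than 0.45 m/s, a fall of about 10 mm) ((contact force between the fingers and steel_weight below 0.1 N and linear speed of steel_weight above 0.45 m/s) or (contact force between the fingers and brass_weight below 0.1 N and linear speed of brass_weight above 0.45 m/s)).
It fails at once if the glue jar or the pigment cup is moved by more than 30 mm or tipped ((distance of glue_jar from where it was at the start of the episode above 0.03 m or angle between glue_jar's own z axis and vertical above 0.5 rad) or (distance of pigment_cup from where it was at the start of the episode above 0.03 m or angle between pigment_cup's own z axis and vertical above 0.5 rad)).
It also fails if it takes over 128 s, if anything falls off the work surface, if the arm or the gripper's body presses on something with over 40 N, if the wrist force passes 120 N, or if a joint passes its speed limit or range.

## Robot

A 7-joint arm with a two-finger parallel gripper is mounted at the origin on the work surface. World frame = base frame: x ahead of the robot, y to its left, z up, the work surface at z = 0. Lengths are in m, angles in rad, forces in N, time in s.
With the tool pointing down it reaches from about 0.4 to 0.925 m from the base axis. Payload 5.6 kg.
Tool frame: the origin (TCP) lies where the fingers leave the gripper's body, on its centre line; the fingertips stand 73 mm ahead of it and the grasp point (between the pads) lies manip.pinch_z ahead of it (manip.pinch_z is the distance from the TCP to the grasp point, in m); z points along the fingers, y is the line along which they close (so a half turn about z gives the same grasp; the last joint's range is limited). The gripper opens to 85 mm and grips with 20 to 120 N. Pads are 22 mm wide; open, the fingers measure 114 mm over their backs; the gripper's body (76 mm by 85 mm) begins 54 mm behind the grasp point. The pads swing forward as they close: fully open they stand 13 mm farther back than shut.
Start: joints at [-1.279, 0.468, -0.012, 1.603, 0.006, 1.071, -0.056], TCP at [0.214, 0.614, 0.304] pointing down, gripper open.
Joint ranges: [-2.53, 2.53], [-0.31, 2.02], [-1.57, 1.55], [0.28, 2.44], [-1.29, 4.43], [0.15, 1.84], [-2.92, 2.92]. Speed limits (rad/s): [2.57, 2.57, 3.14, 3.14, 3.14, 3.14, 3.14].

## Interface

Orientations are given as a unit quaternion [x, y, z, w].
In Python, from cell import manip, snapshot, order gives the robot as it stands. Calls block until the motion is done:
- manip.move_to(position, orientation): joint-space move of the TCP to a pose.
- manip.move_l(position, frame=None, vel=0.15): straight line of the TCP; frame=None keeps the orientation; vel is the mean speed in m/s.
- manip.goto_joints(angles): joint-space move.
- manip.move_gripper(opening, f_grip=None): finger opening in m; f_grip is the grip in N (None keeps the last); returns when the fingers have stopped.
- manip.pause(seconds).
- manip.inverse_kinematics(position, orientation): joint angles nearest the present ones, or None.
- snapshot(name): name is "scene" or "side" or "wrist"; returns a dict with "pixels" (384x512x3 uint8, blue, green, red), "fx", "fy", "cx", "cy" (pixels), "extrinsics" (4x4, takes a point from camera to world coordinates). Camera axes: x right, y down, z forward; pixel columns grow to the right and rows downward; lengths in m; the calibration is good to about 2 mm. A picture is of the moment at which its call begins. There is no depth.
A pose or a line that the arm cannot do raises manip.PlanningError and nothing moves.
- order.sign_off(): hands the job in; it is judged then, once.
Readings, each from a call of its own:
- manip.current_clock(): time.
- manip.current_qpos(): joint angles.
- manip.current_joint_vel(): joint speeds.
- manip.current_joint_torque(): joint torques, N m.
- manip.current_tcp_pos(): TCP position.
- manip.current_tcp_rot(): TCP orientation.
- manip.current_ft_force(): force on the tool from outside, world axes, zero at the start.
- manip.current_moment(): the same for the moment, N m.
- manip.current_width(): finger opening in m.
- manip.current_finger_force(): force on a finger pad.
Only numpy, scipy, OpenCV 4.12 (cv2) and the standard library are available. Lean on these libraries where they do the work, as an engineer would, in place of code of your own. Each camera call takes 0.05 s, during which the arm holds its last target. There are 200 camera calls.

## Working session

There is one attempt and no reset: what is moved stays moved. The work goes in short steps, each a Python script; the robot and the scene stay as the last script left them, time stands still between calls to the robot, and variables do not carry over. Pictures are saved under pics/ and viewed, at most 14 in all, crops included, and the job is handed in when it is done.

```bash
ls; mkdir -p pics
python3 - <<'E'
from cell import manip, snapshot
import cv2, numpy as np
for n in("scene","side","wrist"):
    s=snapshot(n); cv2.imwrite(f"pics/{n}0.png",s["pixels"]); print(n,s["fx"],s["cx"],s["cy"]); print(np.round(s["extrinsics"],3))
print(manip.pinch_z,manip.current_tcp_rot(),manip.current_clock(),manip.current_width())
E
```

```text
pics
scene 453.51474722897103 266.6031497960522 182.90985665625996
[[-0.588  0.638 -0.497  1.172]
 [ 0.809  0.451 -0.378  0.484]
 [-0.017 -0.624 -0.781  1.027]
 [ 0.     0.     0.     1.   ]]
side 435.6363583331115 259.90916031377157 181.06823057568405
[[ 0.944 -0.163  0.286  0.159]
 [-0.329 -0.505  0.798 -0.978]
 [ 0.014 -0.848 -0.53   0.721]
 [ 0.     0.     0.     1.   ]]
wrist 281.7081911978714 254.29158283449038 191.73916528369398
[[ 0.329  0.896  0.297  0.137]
 [ 0.944 -0.312 -0.105  0.641]
 [-0.002  0.315 -0.949  0.373]
 [ 0.     0.     0.     1.   ]]
0.0539 [ 1.66652147e-01  9.86015503e-01 -6.97751461e-04 -5.18635713e-05] 0.15 0.085400171241291
```

View pics/scene0.png

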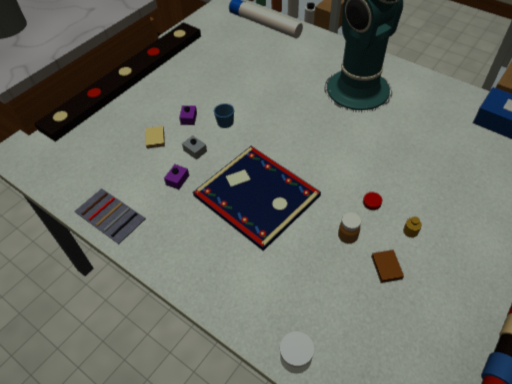

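View pics/side0.png

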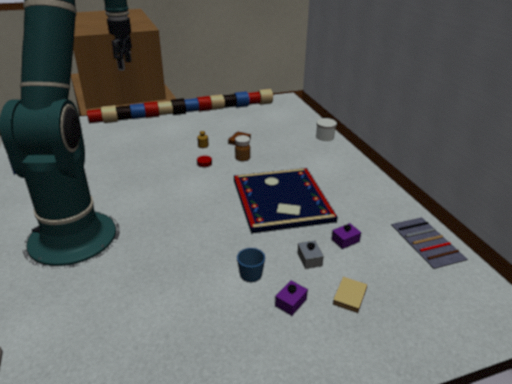

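The scene view shows these candidates (pixels):
- **Steel:** grey block (194,147). The purple look-alikes are at (188,115) and (176,177).
- **Plywood:** pale board (154,136).
- **Cork:** brown slab (387,265).
- **Red disc:** (373,201). The red spots at (93,93) and (153,52) are on the strip.
- **Brass:** (414,227).
- **Repairs:** rectangular (238,178) and round (279,204).
- **Bystanders:** jar (349,227), cup (224,115). The white tub at (296,350) is unrelated.

I'll check these choices in one close crop.

```bash
cat > h.py <<'E'
import cv2, numpy as np
from cell import manip, snapshot
from scipy.spatial.transform import Rotation as R
def ray(s,uv,z):
    uv=np.atleast_2d(uv).astype(float)
    d=np.c_[(uv[:,0]-s["cx"])/s["fx"],(uv[:,1]-s["cy"])/s["fy"],np.ones(len(uv))]
    E=np.array(s["extrinsics"]); d=d@E[:3,:3].T; o=E[:3,3]
    return (o+d*((z-o[2])/d[:,2])[:,None])[:,:2]
def quat(yaw):  # closing axis (tool y) along world angle yaw, tool down
    y=np.array([np.cos(yaw),np.sin(yaw),0]); z=np.array([0,0,-1.])
    return R.from_matrix(np.c_[np.cross(y,z),y,z]).as_quat()
def save(s,n,crop=None,k=1):
    p=s["pixels"]
    if crop: x0,y0,x1,y1=crop; p=p[y0:y1,x0:x1]
    cv2.imwrite(f"pics/{n}.png",cv2.resize(p,None,fx=k,fy=k,interpolation=cv2.INTER_CUBIC))
E
python3 - <<'E'
from h import *
s=snapshot("scene"); save(s,"crop1",(130,95,440,290),2.5)
H={"ply":(154,136,.018),"steel":(194,147,.034),"cup":(224,115,.05),"rect":(238,178,.02),"round":(279,204,.02),"rub":(373,201,.02),"jar":(349,222,.075),"brass":(414,225,.04),"cork":(387,265,.02),"pA":(188,115,.034),"pB":(176,177,.034)}
for k,(u,v,z) in H.items():
    p=ray(s,(u,v),z)[0]; print(k,p.round(3),np.hypot(*p).round(3), s["pixels"][v,u])
print(R.from_quat(quat(0)).as_matrix().round(2).tolist(), quat(0))
E
```

```text
ply [ 0.581 -0.401] 0.706 [ 84 144 157]
steel [ 0.554 -0.255] 0.61 [101 101  95]
cup [ 0.407 -0.258] 0.482 [41 33 17]
rect [ 0.564 -0.08 ] 0.57 [133 161 157]
round [0.571 0.068] 0.575 [133 161 157]
rub [0.414 0.273] 0.496 [  0   1 118]
jar [0.548 0.266] 0.609 [148 160 156]
brass [0.437 0.399] 0.591 [19 71 91]
cork [0.569 0.393] 0.692 [16 48 86]
pA [ 0.46  -0.365] 0.587 [103  30  84]
pB [ 0.671 -0.219] 0.706 [106  33  87]
[[0.0, 1.0, 0.0], [1.0, 0.0, 0.0], [0.0, 0.0, -1.0]] [0.70710678 0.70710678 0.         0.        ]
```

View pics/crop1.png

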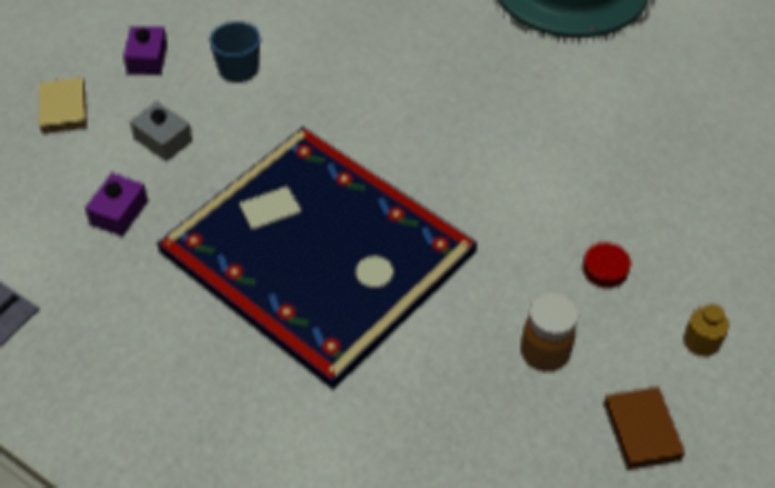

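View pics/wrist0.png

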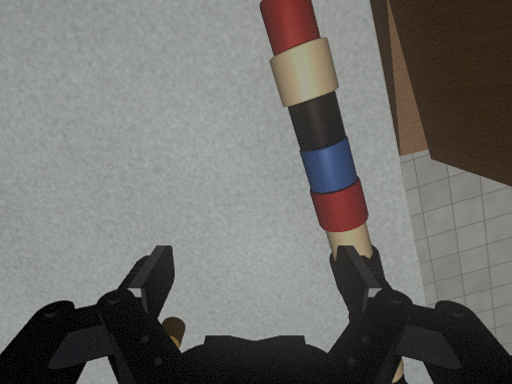

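The crop confirms the choices: plain grey steel at (160,130), both purple look-alikes distinct from it, and ply, cork, disc and brass all unambiguous. The wrist picture shows a tilted overhead view with the fingers covering rows below about 245. Next I'll take three wrist views for accurate poses.

Run:
```python
from h import *
import pickle
D={}
for n,(x,y) in {"A":(.42,.30),"B":(.50,0),"C":(.49,-.28)}.items():
    th=np.arctan2(y,x); manip.move_to([x,y,.31],quat(th+np.pi/2)); manip.pause(.2)
    D[n]=snapshot("wrist"); print(n,manip.current_clock(),manip.current_qpos().round(2))
D["scene"]=snapshot("scene")
pickle.dump(D,open("D.pkl","wb"))
cv2.imwrite("pics/m1.png",np.vstack([np.hstack([D["A"]["pixels"],D["B"]["pixels"]]),np.hstack([D["C"]["pixels"],D["scene"]["pixels"]])])[:, :][::1,::1] if 0 else cv2.resize(np.vstack([np.hstack([D["A"]["pixels"],D["B"]["pixels"]]),np.hstack([D["C"]["pixels"],D["scene"]["pixels"]])]),(800,600)))
```

```text
A 1.85 [-0.64  0.24 -0.05  1.92  0.02  0.98  1.49]
B 3.2833 [-0.27  0.2   0.23  1.97 -0.06  0.97  1.56]
C 4.6167 [ 0.07  0.33  0.48  1.84 -0.18  1.02  1.68]
```

View pics/m1.png

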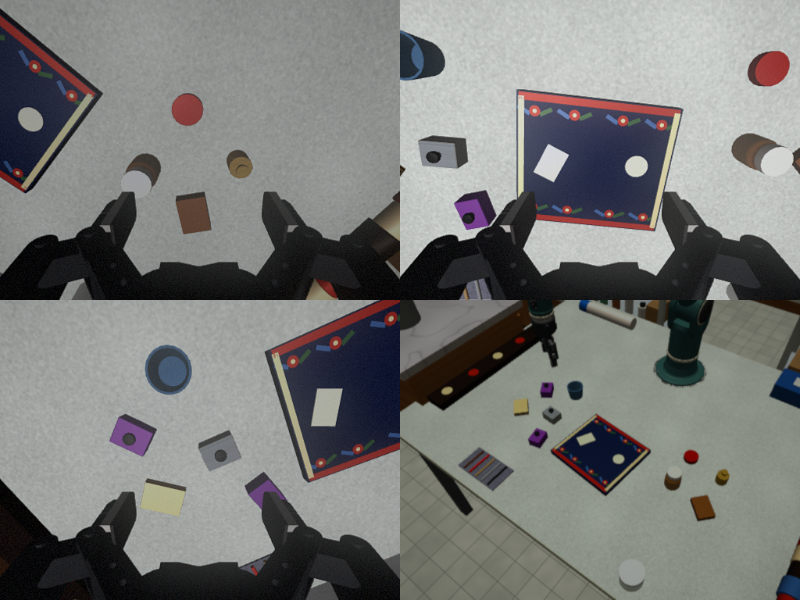

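The montage covers everything. Frame A (top left) has the disc, brass and cork; B (top right) has both repairs; C (bottom left) has the plywood and steel. I'll measure the top faces by colour, projected to their heights, and check them against the known sizes.

```bash
cat >> h.py <<'E'
def face(s,seed,z,tol=22,hole=True):
    """component of pixels coloured like the seed, as a world rectangle/circle at height z"""
    lab=cv2.cvtColor(cv2.GaussianBlur(s["pixels"],(3,3),0),cv2.COLOR_BGR2LAB).astype(float)
    u,v=seed; ref=np.median(lab[v-2:v+3,u-2:u+3].reshape(-1,3),0)
    m=(np.linalg.norm((lab-ref)*[.7,1.5,1.5],axis=2)<tol).astype(np.uint8)
    m=cv2.morphologyEx(m,cv2.MORPH_OPEN,np.ones((3,3)))
    _,L=cv2.connectedComponents(m,connectivity=4); m=(L==L[v,u]).astype(np.uint8)
    c=max(cv2.findContours(m,cv2.RETR_EXTERNAL,cv2.CHAIN_APPROX_NONE)[0],key=cv2.contourArea)[:,0]
    w=(ray(s,c,z)*1000).astype(np.float32)
    (cx,cy),(a,b),t=cv2.minAreaRect(w)
    if a<b: a,b,t=b,a,t+90
    M=cv2.moments(w.reshape(-1,1,2)); cen=np.array([M["m10"],M["m01"]])/M["m00"]
    return dict(rect=np.round([cx,cy],1),cen=cen.round(1),size=np.round([a,b],1),yaw=round((t+90)%180-90,1),pix=c)
E
cat > meas.py <<'E'
from h import *
import pickle
D=pickle.load(open("D.pkl","rb"))
S=[("A","rubber",(239,140),.02,22),("A","cork",(248,278),.02,14),("A","brass",(303,215),.038,22),("B","rect",(193,208),.02,25),("B","round",(302,213),.02,25),("C","rectC",(418,136),.02,25),("C","ply",(209,252),.018,20),("C","steel",(270,188),.034,14),
("scene","rubber",(373,200),.02,22),("scene","cork",(387,265),.02,22),("scene","rect",(238,178),.02,25),("scene","round",(279,204),.02,25)]
vis={k:D[k]["pixels"].copy() for k in D}
for k,n,p,z,t in S:
    f=face(D[k],p,z,t); c=f.pop("pix"); print(k,n,f); cv2.drawContours(vis[k],[c.reshape(-1,1,2)],-1,(0,255,0),1)
cr=[vis["A"][100:320,150:370],vis["B"][120:340,150:370],vis["C"][90:310,150:370]]
cv2.imwrite("pics/m2.png",cv2.resize(np.hstack(cr),(798,266)))
E
python3 meas.py
```

```text
A rubber {'rect': array([406.7, 268.1]), 'cen': array([406.6, 268.4]), 'size': array([48.4, 47.9]), 'yaw': -54.4}
A cork {'rect': array([564.2, 392.7]), 'cen': array([564.2, 392.7]), 'size': array([74.7, 54.9]), 'yaw': 45.7}
A brass {'rect': array([430.7, 394.3]), 'cen': array([430.4, 394.7]), 'size': array([39.7, 38.3]), 'yaw': -54.4}
B rect {'rect': array([563.9, -82.1]), 'cen': array([564. , -82.2]), 'size': array([58.7, 38.9]), 'yaw': -29.7}
B round {'rect': array([569.4,  68.5]), 'cen': array([569.2,  68.5]), 'size': array([37.9, 36.6]), 'yaw': 45.1}
C rectC {'rect': array([563.7, -81.4]), 'cen': array([563.7, -81.4]), 'size': array([57.7, 39. ]), 'yaw': -29.7}
C ply {'rect': array([ 577.3, -405. ]), 'cen': array([ 577.3, -404.9]), 'size': array([75.6, 55.3]), 'yaw': 45.8}
C steel {'rect': array([ 543.1, -266.3]), 'cen': array([ 543.1, -266.2]), 'size': array([60.1, 44.3]), 'yaw': 84.8}
scene rubber {'rect': array([408.8, 268.6]), 'cen': array([409.1, 268.6]), 'size': array([43.1, 40.9]), 'yaw': 28.3}
scene cork {'rect': array([567.8, 393. ]), 'cen': array([567.9, 393.1]), 'size': array([73.6, 53.8]), 'yaw': 45.9}
scene rect {'rect': array([563.2, -82.8]), 'cen': array([563.3, -82.8]), 'size': array([56.7, 36.3]), 'yaw': -29.3}
scene round {'rect': array([568.3,  66.5]), 'cen': array([568.5,  66.9]), 'size': array([33.9, 33. ]), 'yaw': 35.3}
```

View pics/m2.png

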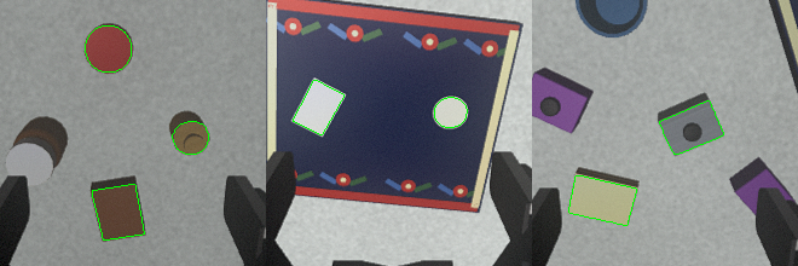

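All outlines sit on the top faces, and the sizes match within 2 mm (disc to 4 mm). Next is the cork: pick it, place it, then look.

```bash
cat >> h.py <<'E'
def best(xy,z,yaw):
    q0=np.array(manip.current_qpos()); c=[]
    for k in (-1,0,1):
        q=quat(yaw+k*np.pi) 
        j=manip.inverse_kinematics([*xy,z],q)
        if j is not None: c.append((np.abs(np.array(j)-q0).max(),k,q))
    return min(c,key=lambda t:t[0])[2]
def log(t): print(t,round(float(manip.current_clock()),1),"w",round(float(manip.current_width()),4),"tcp",np.round(manip.current_tcp_pos(),4),"F",np.round(manip.current_ft_force(),1))
UP=.24
def pick(xy,closing,z,grip,opening=.085):
    manip.move_gripper(opening)
    manip.move_to([*xy,UP],best(xy,UP,closing))
    manip.move_l([*xy,z+.03],vel=.2); manip.move_l([*xy,z],vel=.06); log("down")
    manip.move_gripper(0,f_grip=grip); log("grip")
    manip.move_l([*xy,z+.01],vel=.05); manip.move_l([*xy,UP],vel=.2); log("lift")
def place(xy,closing,z,opening):
    manip.move_to([*xy,UP],best(xy,UP,closing))
    manip.move_l([*xy,z+.025],vel=.15); log("above"); manip.move_l([*xy,z+.001],vel=.03); log("placed")
    manip.move_gripper(opening); manip.pause(.2)
    manip.move_l([*xy,z+.05],vel=.08); manip.move_l([*xy,UP],vel=.2); log("released")
def look(n,x=.50,y=0.):
    manip.move_to([x,y,.31],quat(np.arctan2(y,x)+np.pi/2)); manip.pause(.2); s=snapshot("wrist"); save(s,n); return s
r=np.deg2rad
E
python3 - <<'E'
from h import *
import pickle
pick((.5645,.3927),r(45.7+90),.074,40)
place((.5638,-.082),r(-29.7+90),.094,.076)
s=look("cork"); pickle.dump(s,open("cork.pkl","wb"))
f=face(s,(193,200),.04,14); f.pop("pix"); print(f)
E
```

```text
down 8.8 w 0.0852 tcp [0.5645 0.3927 0.0737] F [ 0.4 -0.8  0.8]
grip 9.2 w 0.0553 tcp [0.5649 0.393  0.0747] F [ 0.3 -0.1  2.8]
lift 10.4 w 0.0547 tcp [0.5638 0.3923 0.2386] F [-1.   0.4 -0.5]
above 13.1 w 0.0548 tcp [ 0.5644 -0.0822  0.1197] F [ 0.7  1.2 -0. ]
placed 14.1 w 0.0549 tcp [ 0.5639 -0.0821  0.095 ] F [-0.7  0.1 -0.3]
released 16.0 w 0.076 tcp [ 0.5632 -0.0817  0.239 ] F [-0.4 -0.3  0.1]
{'rect': array([563.5, -81. ]), 'cen': array([562.8, -81.4]), 'size': array([73.1, 53.4]), 'yaw': -29.2}
```

View pics/cork.png

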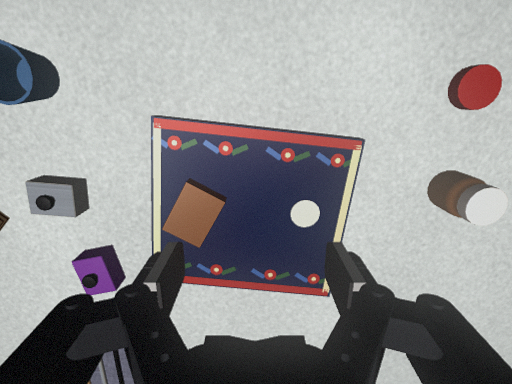

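The cork lies square on the rectangular repair at pixel (195,215), within 1 mm of target. Next are the plywood and steel.

Run:
```python
from h import *
import pickle
pick((.5773,-.405),r(45.8+90),.074,40)
place((.5636,-.0815),r(-29.5+90),.114,.076)
s=look("ply"); pickle.dump(s,open("ply.pkl","wb"))
f=face(s,(193,203),.058,20); f.pop("pix"); print(f)
f=face(s,(62,190),.034,14); f.pop("pix"); print("steel",f)
```

```text
down 20.1 w 0.0851 tcp [ 0.5773 -0.4049  0.0737] F [ 0.4 -0.   0.3]
grip 20.5 w 0.0547 tcp [ 0.5777 -0.4053  0.0747] F [ 1.2 -0.6  2.9]
lift 21.8 w 0.0549 tcp [ 0.5766 -0.4046  0.2384] F [-0.7  0.1 -1.9]
above 24.1 w 0.0548 tcp [ 0.5642 -0.0818  0.1397] F [0.4 0.4 0.2]
placed 25.1 w 0.0551 tcp [ 0.5637 -0.0815  0.115 ] F [ 0.2 -0.9 -1.4]
released 26.9 w 0.0761 tcp [ 0.5632 -0.0814  0.2395] F [ 0.  -0.6  0.5]
{'rect': array([550.5, -82.6]), 'cen': array([560.5, -86.1]), 'size': array([116.4,  81.6]), 'yaw': -6.5}
steel {'rect': array([ 543.2, -266.4]), 'cen': array([ 543.1, -266.4]), 'size': array([57.8, 43.7]), 'yaw': 85.0}
```

View pics/ply.png

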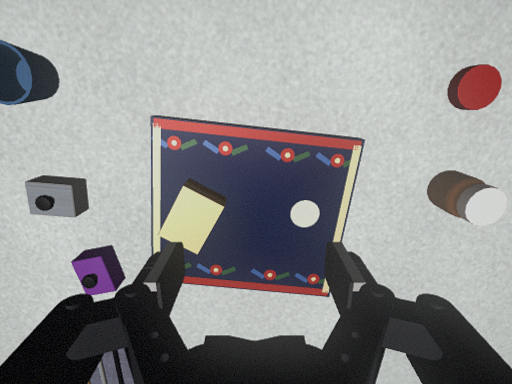

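The plywood sits square on the cork at pixel (192,217); its mask leaked into the cream border. I'll re-measure it by line fit of corners, then place the steel.

Run:
```python
from h import *
import pickle
s=pickle.load(open("ply.pkl","rb"))
t=dict(s); t["pixels"]=s["pixels"].copy(); t["pixels"][:,:163]=0   # cut off the cream border
f=face(t,(193,215),.058,20); f.pop("pix"); print(f)
assert np.hypot(*(f["rect"]-[563.6,-81.5]))<6
pick((.5431,-.2663),r(84.9+90),.080,80,.075)
place((.5636,-.0815),r(-29.5+90),.138,.064)
s=look("steel"); save(s,"steelc",(110,110,380,310),2.8); pickle.dump(s,open("steel.pkl","wb"))
```

```text
{'rect': array([563. , -80.1]), 'cen': array([562.3, -79.4]), 'size': array([73.2, 53.7]), 'yaw': -29.5}
down 30.5 w 0.0751 tcp [ 0.543  -0.2664  0.0797] F [ 0.4 -0.5 -0.5]
grip 30.8 w 0.0449 tcp [ 0.5433 -0.2665  0.0807] F [-1.3  0.7  6.9]
lift 32.1 w 0.0446 tcp [ 0.5422 -0.2658  0.2386] F [-0.4  0.5 -7.2]
above 33.5 w 0.0447 tcp [ 0.5641 -0.0821  0.1634] F [-0.1  1.  -6.4]
placed 34.5 w 0.0445 tcp [ 0.5638 -0.0815  0.139 ] F [ 0.   0.4 -7.7]
released 36.2 w 0.0641 tcp [ 0.5636 -0.0815  0.2402] F [-0.5 -0.4 -0.6]
```

View pics/steelc.png

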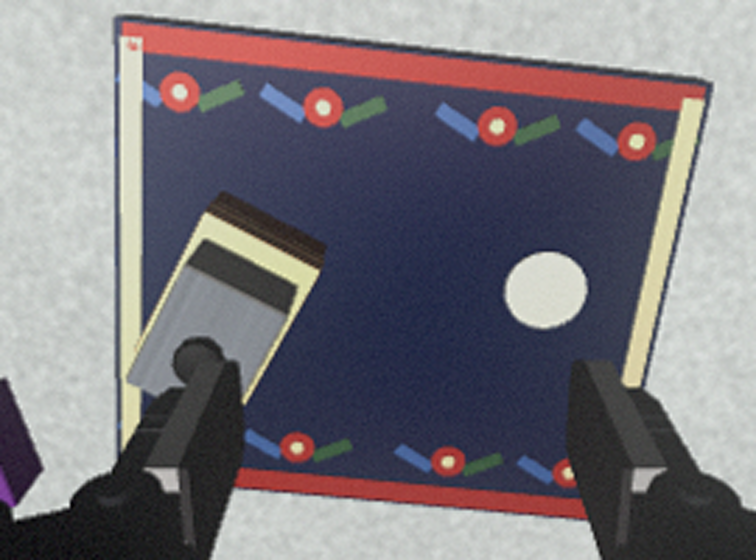

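The steel stands square on the plywood at crop pixel (210,320), lying flat. Next are the rubber disc and the brass weight, with a measurement of the disc in between.

```bash
python3 - <<'E'
from h import *
pick((.4070,.2683),r(95),.074,40)
place((.5692,.0684),r(90),.094,.072)
s=look("rub"); f=face(s,(306,204),.04,22); f.pop("pix"); print(f)
f["cen"]=f["cen"]/1000
assert np.hypot(*(f["cen"]-[.5692,.0684]))<.006
pick((.4306,.3945),r(95),.082,80,.075)
place(tuple((f["cen"]+[.5692,.0684])/2),r(90),.122,.060)
manip.move_to([.5,.3,.31],quat(r(120))); manip.pause(.3)
a=snapshot("scene"); b=snapshot("side"); w=snapshot("wrist")
cv2.imwrite("pics/fin.png",np.hstack([cv2.resize(a["pixels"][95:275,180:380],(400,360),interpolation=2),cv2.resize(b["pixels"][140:260,200:360],(400,300),interpolation=2)[:300]][:1]))
cv2.imwrite("pics/fin2.png",cv2.resize(b["pixels"][140:290,210:390],None,fx=4,fy=4,interpolation=2))
cv2.imwrite("pics/fin3.png",w["pixels"])
log("end")
E
python3 - <<'E'
import cv2,numpy as np
a=cv2.imread('pics/fin.png');b=cv2.resize(cv2.imread('pics/fin2.png'),(400,360))
cv2.imwrite('pics/finm.png',np.hstack([a,b]))
E
```

```text
down 39.9 w 0.0851 tcp [0.4068 0.2684 0.0737] F [0.6 0.1 0.4]
grip 40.4 w 0.0506 tcp [0.4071 0.2684 0.0746] F [-1.4 -0.4  4.9]
lift 41.6 w 0.0502 tcp [0.4065 0.2678 0.239 ] F [-0.5  0.2 -1.6]
above 43.6 w 0.0505 tcp [0.5698 0.0689 0.1199] F [-0.2 -0.4  0.1]
placed 44.6 w 0.0505 tcp [0.5693 0.0685 0.095 ] F [ 0.2  0.7 -0.3]
released 46.5 w 0.072 tcp [0.5685 0.0681 0.2389] F [-1.3 -0.6 -0.7]
{'rect': array([568.4,  68.7]), 'cen': array([568.4,  68.7]), 'size': array([48.6, 46.9]), 'yaw': -89.9}
down 50.5 w 0.0752 tcp [0.4305 0.3946 0.0818] F [0.4 0.3 0.1]
grip 50.9 w 0.0376 tcp [0.4308 0.395  0.0828] F [-1.5 -0.1  5.5]
lift 52.1 w 0.0381 tcp [0.4301 0.3937 0.2387] F [-0.   0.2 -3.9]
above 54.2 w 0.038 tcp [0.5694 0.0693 0.1477] F [-0.1  0.2 -2.4]
placed 55.2 w 0.0377 tcp [0.569  0.0686 0.123 ] F [-0.5  0.6 -2.1]
released 57.0 w 0.06 tcp [0.5687 0.0684 0.24  ] F [-0.4 -0.6 -0.3]
end 58.4 w 0.0599 tcp [0.5002 0.2996 0.3099] F [ 0.6 -0.6  1.1]
```

View pics/finm.png

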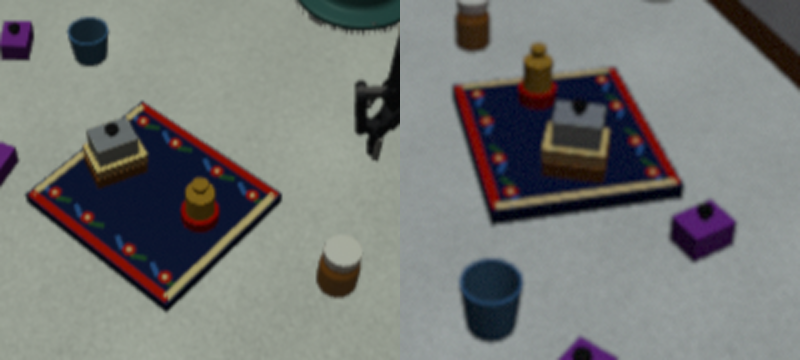

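View pics/fin3.png

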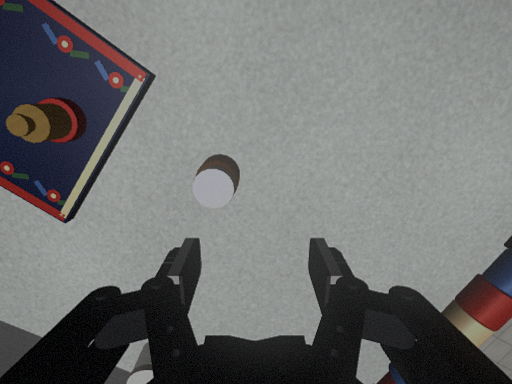

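Both stacks stand level and centred: steel at (112,140) and brass at (200,200) in the left crop, with the jar and cup undisturbed. One numeric check of the weights, then I hand in.

Run:
```python
from h import *
from cell import order
s=snapshot("scene")
f=face(s,(232,166),.092,14); f.pop("pix"); print("steel",f)
ok=np.hypot(*(f["rect"]-[563,-81]))<9 and 50<f["size"][0]<66
g=face(s,(280,191),.092,20); g.pop("pix"); print("brass~",g)
if ok: print(order.sign_off())
```

```text
steel {'rect': array([566.7, -81.9]), 'cen': array([568.5, -80.9]), 'size': array([63.5, 41.8]), 'yaw': -28.6}
brass~ {'rect': array([577.7,  74.2]), 'cen': array([578.6,  74.9]), 'size': array([42.7, 33.9]), 'yaw': 35.3}
the job is handed in; nothing more can be done
None
```

Both stacks are in place and the job is handed in: cork, plywood and steel on the rectangular repair, rubber disc and brass on the round one. The cork, plywood and disc measured within about 2 mm of centre after placing and the steel within about 4 mm; the brass I checked only by eye in the pictures, and the sign-off returned no verdict.

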